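Make up two corrosion-test kits

ROBOT

A 6-joint arm with a two-finger parallel gripper is mounted at the origin on the work surface. World frame = base frame: x ahead of the robot, y to its left, z up, the work surface at z = 0. Lengths are in m, angles in rad, forces in N, time in s.
With the tool pointing down it reaches from about 0.35 to 0.85 m from the base axis. Payload 8.1 kg.
Tool frame: the origin (TCP) lies at the centre of the arm's flange, where the gripper is bolted on; the fingertips stand 186 mm ahead of it and the grasp point (between the pads) lies 167 mm ahead of it; z points along the fingers, y is the line along which they close (so a half turn about z gives the same grasp; the last joint's range is limited). The gripper opens to 93 mm and grips with 3 to 60 N. Pads are 15 mm wide; open, the fingers measure 128 mm over their backs; the gripper's body (75 mm by 188 mm) begins 65 mm behind the grasp point.
Start: joints at [-1.325, 0.13, 1.488, -0, 1.523, -0.085], TCP at [0.195, -0.567, 0.405] pointing down, gripper open.
Joint ranges: [-2.96, 2.96], [-0.89, 2.26], [0.02, 2.5], [-1.34, 4.48], [0, 2.73], [-2.66, 2.66]. Speed limits (rad/s): [2.39, 2.39, 2.79, 3.14, 3.14, 3.14].

INTERFACE

Orientations are given as a unit quaternion [w, x, y, z].
In Python, from plant import bot gives the robot as it stands.
- The arm moves only by the shell command python3 -m jog 'ROWS' [OPENING] [FORCE]. ROWS is rows parted by semicolons, their numbers by spaces, 1 to 10 of them, each of 6 numbers: dx, dy, dz in m, then a rotation vector rx, ry, rz in rad; each row shifts and turns the commanded pose from where the row before left it, along the tool's axes as they then stand; what a row does not reach is not made up. A row lasts 1/12 s, in which the tool goes at most 0.0417 m and 0.125 rad, less where a joint would pass 70% of its speed; a pose out of reach is approached as far as the arm can. OPENING is the finger opening in m, set as the command begins (- or left out keeps the last). The fingers move at their own pace and stop on an object; FORCE is the grip in N (left out, the last holds). Time passes only in rows, so rows that do not move let the fingers close. It prints the time, the measured TCP pose, the force, the opening and the grip force at its end.
- bot.read_state(): the state, without advancing time (a new reading comes with each control period).
- bot.get_image(name): name is "side" or "top" or "wrist"; returns the picture (420x560x3 uint8, red, green, blue); there is no depth.
- bot.camera_info(name): a dict with "vertical_fov" (degrees; the focal length in pixels is half the picture's height over the tangent of half this angle, whatever the lens; pixels are square), "cx", "cy" (the principal point, pixels), "R" (3x3) and "t" (3): a world point X has camera coordinates R X + t. Camera axes: x right, y down, z forward; pixel columns grow to the right and rows downward; lengths in m; the calibration is good to about 2 mm. A picture is of the moment at which its call begins: read the wrist's pose just before it. camera_info takes no time and is no camera call; for the wrist camera it gives the pose at the moment of the call.
- bot.close_job(): hands the job in; it is judged then, once.
Trained networks look in the newest picture that a camera, given by its name, has taken for a name from the list of things; names that differ only in an ending like _2 or _b are one class to them, and where a whole thing is asked for, a point or a joint stands for the part that bears it (a point fixed in the world has none). Each returns a list of dicts, best first, with "conf" (0 to 1); they miss things now and then, are a little off and sometimes report something else, mostly with a low value. They report only what shows in the picture. A call takes as long as a camera call.
- bot.boxes_of(label, camera): "bbox" ([left, top, width, height] as shares, 0 to 1, of the picture: columns of its width, rows of its height, round what is visible of it).
- bot.outline_of(label, camera): "region" (420x560 bool, what is visible of it) and "bbox" ([left, top, width, height] as shares, 0 to 1, of the picture: columns of its width, rows of its height, round what is visible of it).
The state is a dict: "time_s": time; "joints": joint angles; "qd": joint speeds; "joint_efforts": joint torques, N m; "tool_pos": TCP position; "tcp_rot": TCP orientation; "ft_force": force on the tool from outside, world axes, zero at the start; "torque": the same for the moment, N m; "width": finger opening in m; "gripper_force": force on a finger pad.
Only numpy, scipy, OpenCV 4.12 (cv2) and the standard library are available. Lean on these libraries where they do the work, as an engineer would, in place of code of your own. Each camera call takes 0.05 s, during which the arm holds its last target. There are 200 camera calls.

TASK

Make up the two corrosion-test kits. Red tray: the copper plate and the black-capped vial. Blue tray: the aluminium plate, the white-capped vial and the yellow-capped vial. Stand each plate on edge, fully down and centred in its tray's slot, and each vial upright in a bay of its own (either bay); keep everything upright on the way, and leave the blue-capped vial and the yellow plate where they are.

Things in the scene. Friction and masses are not known exactly. Their poses are not given: they have to be found in the camera images.
- vial_black: sealed amber glass sample vial with a white paper band and a black screw cap, a plain cylinder 28 mm in diameter and 66 mm high, about 50 g; origin at the centre of its underside, z up its axis. Stands loose on the bench, at least 55 mm from centre to centre from the next vial in y.
- vial_white: sealed amber glass sample vial with a white paper band and a white screw cap, a plain cylinder 28 mm in diameter and 66 mm high, about 50 g; origin at the centre of its underside, z up its axis. Stands loose on the bench, at least 55 mm from centre to centre from the next vial in y.
- vial_yellow: sealed amber glass sample vial with a white paper band and a yellow screw cap, a plain cylinder 28 mm in diameter and 66 mm high, about 50 g; origin at the centre of its underside, z up its axis. Stands loose on the bench, at least 55 mm from centre to centre from the next vial in y.
- vial_blue: sealed amber glass sample vial with a white paper band and a blue screw cap, a plain cylinder 28 mm in diameter and 66 mm high, about 50 g; origin at the centre of its underside, z up its axis. Stands loose on the bench, at least 55 mm from centre to centre from the next vial in y.
- plate_copper: flat copper (orange-brown metal) test plate 50 mm wide, 8 mm thick and 80 mm high, under 0.4 kg, standing on edge in one of the slots of the grey stock rack, small hole near the top edge; origin at the centre of its bottom edge, x along its width, y through its thickness, z up.
- plate_aluminium: flat aluminium (silvery metal) test plate 50 mm wide, 8 mm thick and 80 mm high, under 0.4 kg, standing on edge in one of the slots of the grey stock rack, small hole near the top edge; origin at the centre of its bottom edge, x along its width, y through its thickness, z up.
- plate_yellow: flat yellow-painted test plate 50 mm wide, 8 mm thick and 80 mm high, under 0.4 kg, standing on edge in one of the slots of the grey stock rack, small hole near the top edge; origin at the centre of its bottom edge, x along its width, y through its thickness, z up.
- tray_red: red kit tray, fixed. Base 140 (x) by 150 (y) by 8 mm; origin at centre of underside, z up. Black slot at x=+40, y=0 mm: 56 mm long along y, 12 wide, floor z=8, straight to z=31, mouth flared to 32 wide at z=41; the plate's width goes along tray y. Two square bays, one vial each, at x=-35, y=+40 and -40 mm: 46 mm inside, floor z=8, walls 4 thick up to z=22.
- tray_blue: blue kit tray, fixed. Base 140 (x) by 150 (y) by 8 mm; origin at centre of underside, z up. Black slot at x=+40, y=0 mm: 56 mm long along y, 12 wide, floor z=8, straight to z=31, mouth flared to 32 wide at z=41; the plate's width goes along tray y. Two square bays, one vial each, at x=-35, y=+40 and -40 mm: 46 mm inside, floor z=8, walls 4 thick up to z=22.
- rack: grey stock rack with three black slots, fixed. Base 70 (x) by 190 (y) by 8 mm; origin at centre of underside, z up. Slots at y=-60, 0, +60 mm run along x, shaped like the trays' (12 mm wide, floor z=8, flared mouth ending at z=41); each holds one plate, its width along rack x.

How it is judged:
By the outcome, as a careful person would: the job done as asked, in the order asked, and still so for the second after the job is handed in, with the robot touching nothing.
It also fails if it takes over 136 s, if anything falls off the work surface, if the arm or the gripper's body presses on something with over 40 N, if the wrist force passes 120 N, or if a joint passes its speed limit or range.

## Working session

There is one attempt and no reset: what is moved stays moved. The work goes in short steps, Python scripts to look and compute and a shell command to move; the robot and the scene stay as the last step left them, time stands still between calls to the robot, and variables do not carry over. Pictures are saved under pics/ and viewed, at most 14 in all, crops included, and the job is handed in when it is done.

```bash
mkdir -p pics; ls; python3 - <<'E'
from plant import bot
import cv2,numpy as np
s=bot.read_state();print(s['time_s'],s['tool_pos'],s['tcp_rot'])
for c in ['top','side']:
    im=bot.get_image(c);cv2.imwrite(f'pics/{c}0.png',im[:,:,::-1])
    i=bot.camera_info(c);print(c,i)
    for l in ['vial_black','vial_white','vial_yellow','vial_blue','plate_copper','plate_aluminium','plate_yellow','tray_red','tray_blue','rack']:
        r=bot.boxes_of(l,c)
        print(l,[(round(d['conf'],2),[round(v*k) for v,k in zip(d['bbox'],(560,420,560,420))]) for d in r[:3]])
E
```

```text
pics
0.0 [ 0.19483204 -0.56724133  0.40367741] [-9.32796225e-04  9.86351465e-01  1.64650876e-01 -7.59196354e-05]
top {'vertical_fov': 42.33243431227706, 'cx': 273.7093295243212, 'cy': 214.67240887673867, 'R': array([[-0.00327803, -0.99991111,  0.0129236 ],
       [-0.98959508,  0.00138468, -0.14387379],
       [ 0.1438431 , -0.01326076, -0.98951165]]), 't': array([-0.01345942,  0.56571146,  1.24184772])}
vial_black [(0.42, [243, 258, 11, 12])]
vial_white [(0.52, [208, 262, 14, 13])]
vial_yellow []
vial_blue [(0.69, [309, 244, 16, 8]), (0.63, [241, 252, 17, 17])]
plate_copper []
plate_aluminium [(0.31, [310, 243, 16, 10])]
plate_yellow [(0.7, [217, 159, 9, 24])]
tray_red [(0.71, [242, 254, 13, 13]), (0.63, [365, 215, 67, 59]), (0.51, [276, 259, 12, 11])]
tray_blue [(0.8, [101, 228, 76, 69])]
rack [(0.73, [206, 160, 83, 38]), (0.69, [103, 225, 73, 71])]
side {'vertical_fov': 50.02979591582306, 'cx': 272.0755461192184, 'cy': 206.91835738117777, 'R': array([[-0.79414995, -0.60762137, -0.01105159],
       [-0.3944867 ,  0.52924959, -0.75118248],
       [ 0.46228357, -0.59219182, -0.66000208]]), 't': array([0.45282635, 0.258918  , 0.86225362])}
vial_black [(0.85, [300, 227, 13, 30]), (0.5, [240, 174, 22, 25])]
vial_white [(0.78, [276, 250, 14, 29])]
vial_yellow [(0.85, [316, 209, 14, 29]), (0.65, [277, 252, 12, 26]), (0.47, [224, 185, 13, 33])]
vial_blue [(0.61, [173, 282, 101, 89]), (0.54, [321, 187, 11, 26])]
plate_copper [(0.86, [223, 185, 14, 33]), (0.32, [172, 282, 98, 91])]
plate_aluminium [(0.75, [242, 178, 19, 29]), (0.5, [324, 146, 75, 45])]
plate_yellow [(0.76, [202, 193, 17, 39])]
tray_red [(0.74, [323, 145, 73, 46])]
tray_blue [(0.89, [174, 282, 97, 87]), (0.67, [314, 209, 15, 30])]
rack [(0.68, [193, 192, 76, 50]), (0.46, [204, 197, 17, 34])]
```

```bash
python3 - <<'E'
import cv2
a=cv2.imread('pics/top0.png')[140:320,80:450];cv2.imwrite('pics/t0.png',cv2.resize(a,None,fx=2.16,fy=2.16,interpolation=cv2.INTER_CUBIC))
a=cv2.imread('pics/side0.png')[130:390,150:420];cv2.imwrite('pics/s0.png',cv2.resize(a,None,fx=2.3,fy=2.3,interpolation=cv2.INTER_CUBIC))
E
```

```text
(no output)
```

View pics/t0.png

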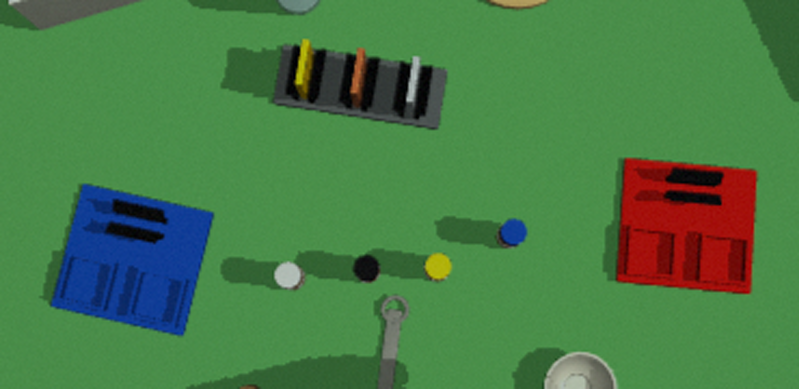

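View pics/s0.png

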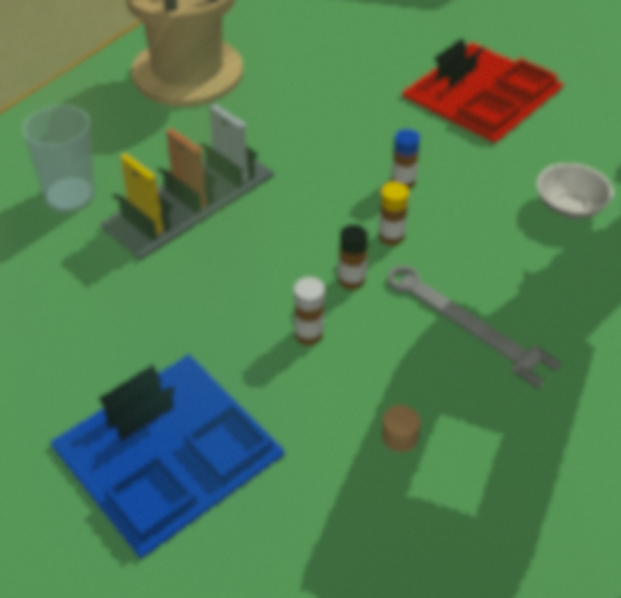

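The top view shows the rack with the yellow, copper and aluminium plates from left to right (crop x≈303, 358, 414). The caps are white (288,275), black (367,268), yellow (438,266) and blue (513,232). The blue tray is on the left and the red one on the right, both slightly yawed. The side view agrees.

```bash
cat > h.py <<'E'
from plant import bot
import cv2,numpy as np
from scipy.spatial.transform import Rotation as Ro
def plane(i,uv,z):
    f=210/np.tan(np.radians(i['vertical_fov']/2));uv=np.atleast_2d(uv).astype(float)
    d=np.c_[(uv[:,0]-i['cx'])/f,(uv[:,1]-i['cy'])/f,np.ones(len(uv))]@i['R']
    C=-i['R'].T@i['t'];return (C+d*((z-C[2])/d[:,2])[:,None])[:,:2]
def proj(i,X):
    f=210/np.tan(np.radians(i['vertical_fov']/2));p=np.atleast_2d(X)@i['R'].T+i['t']
    return np.c_[f*p[:,0]/p[:,2]+i['cx'],f*p[:,1]/p[:,2]+i['cy']]
def comp(mask,seed,r=12):
    n,l=cv2.connectedComponents(mask.astype(np.uint8))
    u,v=map(int,seed);w=l[v-r:v+r+1,u-r:u+r+1];k=np.bincount(w[w>0]).argmax()
    return l==k
E
python3 - <<'E'
from h import *
im=cv2.imread('pics/top0.png');i=bot.camera_info('top');hsv=cv2.cvtColor(im,cv2.COLOR_BGR2HSV)
H,S,V=[hsv[...,k].astype(int) for k in range(3)]
cr=lambda u,v:(80+u/2.162,140+v/2.162)
green=(H>45)&(H<80)&(S>90)
def show(n,m,z):
    uv=np.argwhere(m)[:,::-1];P=plane(i,uv,z);r=cv2.minAreaRect((P*1000).astype(np.float32))
    print(n,len(uv),'mean',P.mean(0).round(4),'rect',np.round(r[0],1),np.round(r[1],1),round(r[2],2))
red=((H<8)|(H>172))&(S>150);blue=(H>100)&(H<130)&(S>150)
yel=(H>22)&(H<35)&(S>150);blk=(V<40);wht=(S<60)&(V>140)
show('red',comp(red,cr(685,210),15),.008);show('blue',comp(blue,cr(100,230),15),.008)
show('yel',comp(yel,cr(438,266),5),.066);show('bluev',comp(blue,cr(513,232),5),.066)
show('blk',comp(blk,cr(367,268),4),.066);show('wht',comp(wht,cr(288,275),4),.066)
show('rack',comp((S<60)&(V<110),cr(320,80),15),.008)
E
```

```text
red 3296 mean [ 0.4951 -0.3136] rect [ 498.6 -314.3] [148.5 138.7] 84.51
blue 3456 mean [0.4595 0.3027] rect [462.6 302.5] [149.8 139.2] 77.35
yel 110 mean [ 0.45   -0.0337] rect [449.1 -34.2] [25.2 25.1] 89.86
bluev 112 mean [ 0.4861 -0.1144] rect [ 486.2 -114.4] [24.3 26.2] 44.55
blk 104 mean [0.4486 0.042 ] rect [449.3  42.4] [25.1 22.9] 0.11
wht 113 mean [0.442  0.1253] rect [442.6 125.7] [25.1 25.1] 0.66
rack 1308 mean [0.6519 0.0463] rect [657.1  51.3] [187.9  69. ] 81.07
```

```bash
cat >> h.py <<'E'
def to(x,y,z,head,f=.167):
    """deltas in current tool axes to put grasp point at x,y,z with tool x heading (deg)"""
    s=bot.read_state();q=s['tcp_rot'];R=Ro.from_quat([q[1],q[2],q[3],q[0]])
    T=Ro.from_euler('z',head,degrees=True)*Ro.from_euler('x',180,degrees=True)
    d=R.inv().apply(np.array([x,y,z+f])-s['tool_pos']);r=(R.inv()*T).as_rotvec()
    h=np.degrees(np.arctan2(*R.as_matrix()[[1,0],0]))
    print('t',round(s['time_s'],2),'pos',np.round(s['tool_pos'],4),'head',round(h,2),'d',d.round(4),'rv',r.round(4),'w',round(s['width'],4),'g',round(s['gripper_force'],1),'F',np.round(s['ft_force'],1))
def loc(o,yaw,x,y):
    a=np.radians(yaw);return o[0]+x*np.cos(a)-y*np.sin(a),o[1]+x*np.sin(a)+y*np.cos(a)
RED=(.4986,-.3143),-5.49
BLUE=(.4626,.3025),-12.65
RACK=(.6571,.0513),-8.93
E
python3 -c "
from h import *
to(*RACK[0],.22,-8.93);print(bot.camera_info('wrist'))"
```

```text
t 1.1 pos [ 0.1949 -0.5675  0.4047] head 18.95 d [ 0.6381 -0.4351  0.0177] rv [0.     0.     0.4866] w 0.0927 g 0.0 F [-0.1  0.  -0.2]
{'vertical_fov': 61.28595256631915, 'cx': 279.5027711014205, 'cy': 209.1149707845593, 'R': array([[ 0.32570842, -0.94546962, -0.00110665],
       [-0.91641391, -0.31598642,  0.24563821],
       [-0.23259315, -0.07899228, -0.96936095]]), 't': array([-0.60033394, -0.02894125,  0.39056258])}
```

```bash
python3 -m jog '.0335 -.0229 .001 0 0 0;.0335 -.0229 .001 0 0 0;.0335 -.0229 .001 0 0 0;.0335 -.0229 .001 0 0 0;.0335 -.0229 .001 0 0 0;.0335 -.0229 .001 0 0 0;.0335 -.0229 .001 0 0 0;.0335 -.0229 .001 0 0 0;.0335 -.0229 .001 0 0 0;.0335 -.0229 .001 0 0 0' .05
python3 -m jog '.0335 -.0229 .001 0 0 0;.0335 -.0229 .001 0 0 0;.0335 -.0229 .001 0 0 0;.0335 -.0229 .001 0 0 0;.0335 -.0229 .001 0 0 0;.0335 -.0229 .001 0 0 0;.0335 -.0229 .001 0 0 0;.0335 -.0229 .001 0 0 0;.0335 -.0229 .001 0 0 0;0 0 0 0 0 .12'
python3 -m jog '0 0 0 0 0 .122;0 0 0 0 0 .122;0 0 0 0 0 .122;0 0 0 0 0 0;0 0 0 0 0 0'
python3 - <<'E'
from h import *
to(*RACK[0],.22,-8.93)
i=bot.camera_info('wrist');im=bot.get_image('wrist');cv2.imwrite('pics/w1.png',im[:,:,::-1]);np.save('w1.npy',i)
E
```

```text
time_s: 1.93
tool_pos: [0.4381, -0.2402, 0.395]
tcp_rot: [0.0, 0.986, 0.165, 0.0]
ft_force: [0.9, -0.1, -0.4]
width: 0.0499
gripper_force: 0.0
time_s: 2.77
tool_pos: [0.6577, 0.0567, 0.3835]
tcp_rot: [-0.001, 0.994, 0.108, -0.001]
ft_force: [0.4, -1.0, -1.5]
width: 0.05
gripper_force: 0.0
time_s: 3.18
tool_pos: [0.6556, 0.0508, 0.3857]
tcp_rot: [0.0, 0.997, -0.076, -0.0]
ft_force: [-0.3, -0.1, 0.2]
width: 0.0499
gripper_force: 0.0
t 3.18 pos [0.6556 0.0508 0.3857] head -8.67 d [ 0.0014 -0.0007 -0.0013] rv [0.     0.0001 0.0046] w 0.0499 g 0.0 F [-0.3 -0.1  0.2]
```

View pics/w1.png

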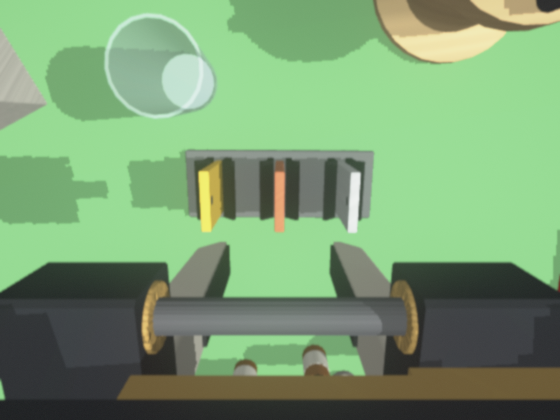

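The wrist view shows all three plates in the rack: yellow at column ≈206, copper ≈280, aluminium ≈352. Their top edges end at row ≈231. Now I'll locate the top faces precisely.

```bash
python3 - <<'E'
from h import *
im=cv2.imread('pics/w1.png').astype(int);i=np.load('w1.npy',allow_pickle=True).item()
for r in (165,200,215,225):print(r,[tuple(x) for x in im[r,270:290]])
print([(r,tuple(im[r,279])) for r in range(155,236)])
rk=lambda uv,z:(plane(i,uv,z)-np.array(RACK[0]))@np.array([[np.cos(np.radians(-8.93)),-np.sin(np.radians(-8.93))],[np.sin(np.radians(-8.93)),np.cos(np.radians(-8.93))]])
print('rack corners local',rk([[187,217],[371,217],[187,150],[373,151]],.008).round(4))
print('copper -x end local',rk([[279.5,231.5],[279.5,180]],.088).round(4))
print('alu', rk([[352.5,231.5]],.088).round(4),'yel',rk([[206,231.5]],.088).round(4))
print('expected corners px', proj(i,[[*loc(*RACK,a,b),.008] for a in(-.035,.035) for b in(-.095,.095)]).round(1))
E
```

```text
165 [(np.int64(54), np.int64(70), np.int64(61)), (np.int64(54), np.int64(69), np.int64(60)), (np.int64(61), np.int64(74), np.int64(65)), (np.int64(79), np.int64(90), np.int64(84)), (np.int64(94), np.int64(106), np.int64(106)), (np.int64(88), np.int64(105), np.int64(118)), (np.int64(76), np.int64(99), np.int64(124)), (np.int64(73), np.int64(98), np.int64(127)), (np.int64(71), np.int64(97), np.int64(126)), (np.int64(72), np.int64(97), np.int64(126)), (np.int64(73), np.int64(98), np.int64(128)), (np.int64(73), np.int64(98), np.int64(129)), (np.int64(76), np.int64(101), np.int64(132)), (np.int64(88), np.int64(109), np.int64(134)), (np.int64(95), np.int64(108), np.int64(117)), (np.int64(85), np.int64(95), np.int64(91)), (np.int64(66), np.int64(78), np.int64(70)), (np.int64(57), np.int64(71), np.int64(61)), (np.int64(56), np.int64(70), np.int64(61)), (np.int64(56), np.int64(70), np.int64(60))]
200 [(np.int64(51), np.int64(66), np.int64(60)), (np.int64(53), np.int64(67), np.int64(62)), (np.int64(58), np.int64(71), np.int64(69)), (np.int64(69), np.int64(86), np.int64(97)), (np.int64(90), np.
[... 6522 characters left out ...]
(122), np.int64(169), np.int64(234))), (229, (np.int64(121), np.int64(169), np.int64(234))), (230, (np.int64(122), np.int64(171), np.int64(230))), (231, (np.int64(127), np.int64(181), np.int64(217))), (232, (np.int64(136), np.int64(199), np.int64(185))), (233, (np.int64(145), np.int64(215), np.int64(160))), (234, (np.int64(150), np.int64(219), np.int64(155))), (235, (np.int64(150), np.int64(220), np.int64(154)))]
rack corners local [[-0.0328  0.0961]
 [-0.0317 -0.0967]
 [ 0.0367  0.092 ]
 [ 0.0368 -0.094 ]]
copper -x end local [[-0.0224 -0.0009]
 [ 0.0204 -0.0007]]
alu [[-0.022  -0.0609]] yel [[-0.0227  0.0595]]
expected corners px [[369.1 220.1]
 [188.1 219. ]
 [373.9 152.8]
 [184.1 151.7]]
```

```bash
sed -i 's/^RACK=.*/RACK=(.6594,.0501),-8.93/' h.py; python3 -c "
from h import *
to(*RACK[0],.072,-8.93)"
```

```text
t 3.23 pos [0.6556 0.0508 0.3857] head -8.64 d [3.900e-03 1.000e-04 1.467e-01] rv [0.     0.     0.0051] w 0.0502 g 0.0 F [-0.6 -0.6 -0.6]
```

```bash
python3 -m jog '.004 0 .03 0 0 .005;0 0 .035 0 0 0;0 0 .035 0 0 0;0 0 .03 0 0 0;0 0 .017 0 0 0;0 0 0 0 0 0;0 0 0 0 0 0' .04
python3 -c "
from h import *
to(*RACK[0],.072,-8.93)"
python3 -m jog '0 0 0 0 0 0;0 0 0 0 0 0;0 0 0 0 0 0;0 0 0 0 0 0;0 0 0 0 0 0;0 0 0 0 0 0' 0 30
python3 -m jog '0 0 -.01 0 0 0;0 0 -.02 0 0 0;0 0 -.04 0 0 0;0 0 -.04 0 0 0;0 0 -.03 0 0 0;0 0 0 0 0 0;0 0 0 0 0 0'
python3 - <<'E'
from h import *
to(*loc(*RED,.04,0),.22,84.51)
cv2.imwrite('pics/w2.png',bot.get_image('wrist')[:,:,::-1])
E
```

```text
time_s: 3.82
tool_pos: [0.659, 0.05, 0.2378]
tcp_rot: [0.0, 0.997, -0.079, -0.001]
ft_force: [1.2, -0.5, 0.8]
width: 0.0404
gripper_force: 0.0
t 3.82 pos [0.659  0.05   0.2378] head -9.05 d [ 0.0004 -0.0001 -0.0012] rv [ 0.0004  0.0025 -0.0022] w 0.0404 g 0.0 F [ 1.2 -0.5  0.8]
time_s: 4.32
tool_pos: [0.6598, 0.0502, 0.2396]
tcp_rot: [-0.0, 0.997, -0.08, 0.001]
ft_force: [-0.7, -0.8, 3.7]
width: 0.0077
gripper_force: 30.0
time_s: 4.9
tool_pos: [0.6601, 0.0502, 0.3822]
tcp_rot: [-0.0, 0.997, -0.08, 0.003]
ft_force: [-0.5, -0.2, -3.2]
width: 0.0077
gripper_force: 30.0
t 4.9 pos [0.6601 0.0502 0.3822] head -9.18 d [-0.0614  0.383  -0.0055] rv [ 0.0037 -0.0048 -1.6351] w 0.0077 g 30.0 F [-0.5 -0.2 -3.2]
```

View pics/w2.png

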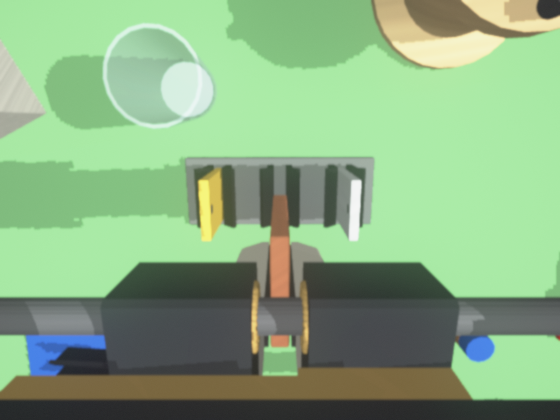

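The copper plate is held upright between the fingers (column ≈280) and the middle slot is empty. Next is the red tray.

```bash
python3 -m jog '-.0061 .0383 0 0 0 0;-.0061 .0383 0 0 0 0;-.0061 .0383 0 0 0 0;-.0061 .0383 0 0 0 0;-.0061 .0383 0 0 0 0;-.0061 .0383 0 0 0 0;-.0061 .0383 0 0 0 0;-.0061 .0383 0 0 0 0;-.0061 .0383 0 0 0 0;-.0061 .0383 0 0 0 0'
python3 -m jog '0 0 0 0 0 -.11;0 0 0 0 0 -.11;0 0 0 0 0 -.11;0 0 0 0 0 -.11;0 0 0 0 0 -.11;0 0 0 0 0 -.11;0 0 0 0 0 -.11;0 0 0 0 0 -.11;0 0 0 0 0 -.11;0 0 0 0 0 -.11'
python3 -m jog '0 0 0 0 0 -.11;0 0 0 0 0 -.11;0 0 0 0 0 -.11;0 0 0 0 0 -.11;0 0 0 0 0 -.095;0 0 0 0 0 0;0 0 0 0 0 0'
python3 - <<'E'
from h import *
to(*loc(*RED,.04,0),.22,84.51)
i=bot.camera_info('wrist');cv2.imwrite('pics/w3.png',bot.get_image('wrist')[:,:,::-1]);np.save('w3.npy',i)
print(proj(i,[[*loc(*RED,a,b),.008] for a in(-.07,.07) for b in(-.075,.075)]).round(1))
print(proj(i,[[*loc(*RED,.04+a,b),.041] for a in(-.016,.016) for b in(-.028,.028)]).round(1))
E
```

```text
time_s: 5.78
tool_pos: [0.5366, -0.3194, 0.3753]
tcp_rot: [-0.001, 0.997, -0.08, -0.002]
ft_force: [0.6, -0.2, -2.9]
width: 0.0079
gripper_force: 30.0
time_s: 6.62
tool_pos: [0.5375, -0.3177, 0.3751]
tcp_rot: [-0.003, 0.89, 0.455, -0.001]
ft_force: [-0.1, 0.0, -3.0]
width: 0.0081
gripper_force: 30.0
time_s: 7.2
tool_pos: [0.5377, -0.3178, 0.3761]
tcp_rot: [-0.002, 0.741, 0.671, -0.0]
ft_force: [0.4, 0.3, -1.8]
width: 0.0079
gripper_force: 30.0
t 7.2 pos [ 0.5377 -0.3178  0.3761] head 84.33 d [-0.0002  0.0007 -0.0109] rv [-0.0038 -0.0022 -0.0032] w 0.0079 g 30.0 F [ 0.4  0.3 -1.8]
[[176.4 260.4]
 [164.9 112.8]
 [309.5 260.3]
 [312.3 112.4]]
[[263.6 226.6]
 [262.8 166.4]
 [298.1 226.6]
 [298.7 166.3]]
```

View pics/w3.png

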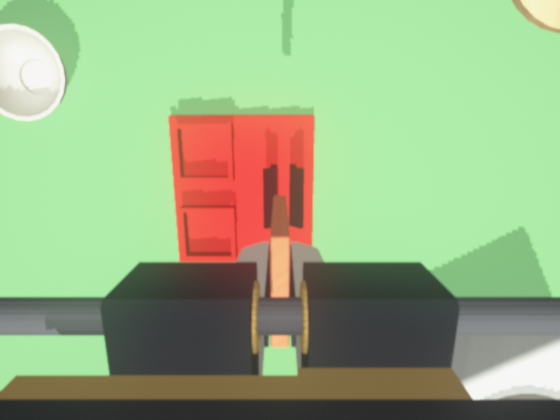

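The plate is above the slot at column ≈280. The tray corners show at (170,115), (314,115) and (180,262), about 3 px right and 2 px below where I predicted, so I'll refine the tray pose from edge fits.

```bash
cat >> h.py <<'E'
def edges(im,i,mask,o,yaw,rows,cols,tx=1):
    """mask edges in tray frame: x extremes along image rows, y extreme along image columns"""
    a=np.radians(yaw);M=np.array([[np.cos(a),-np.sin(a)],[np.sin(a),np.cos(a)]])
    L=[];Rr=[];T=[]
    for r in rows:
        c=np.flatnonzero(mask[r]);L.append([c.min()-.5,r]);Rr.append([c.max()+.5,r])
    for c in cols:
        r=np.flatnonzero(mask[:,c]);T.append([c,r.min()-.5])
    for n,p in(('L',L),('R',Rr),('T',T)):
        q=(plane(i,p,.008)-np.array(o))@M
        v=(0,1) if n!='T' else (1,0)
        s=np.polyfit(q[:,v[1]],q[:,v[0]],1)
        print(n,'local',np.median(q[:,v[0]]).round(4),'slope deg',round(np.degrees(np.arctan(s[0])),2))
E
python3 - <<'E'
from h import *
im=cv2.imread('pics/w3.png');i=np.load('w3.npy',allow_pickle=True).item();h=cv2.cvtColor(im,cv2.COLOR_BGR2HSV)
m=((h[...,0]<6)|(h[...,0]>174))&(h[...,1]>140);m=comp(m,(250,150))
edges(im,i,m,*RED,range(125,235,3),range(178,305,4))
E
```

```text
L local -0.066 slope deg 0.1
R local 0.0706 slope deg -0.13
T local 0.0722 slope deg 1.21
```

```bash
python3 - <<'E'
from h import *
i=np.load('w3.npy',allow_pickle=True).item()
s=bot.read_state();q=s['tcp_rot'];R=Ro.from_quat([q[1],q[2],q[3],q[0]])
for p in([.025,0,.167-.018],[.025,0,.167+.062],[-.025,0,.167-.018]):
    print(p,proj(i,s['tool_pos']+R.apply(p)).round(1),s['tool_pos']+R.apply(p))
im=cv2.imread('pics/w3.png');h=cv2.cvtColor(im,cv2.COLOR_BGR2HSV)
for r in(205,225,255,): print(r,h[r,262:302].tolist())
print([ (r,h[r,280].tolist()) for r in range(188,245,2)], im[340:352,280].tolist())
E
```

```text
[0.025, 0, 0.14900000000000002] [[277.8 234.6]] [ 0.53986011 -0.29273387  0.22764667]
[0.025, 0, 0.229] [[278.6 192.8]] [ 0.53963334 -0.29257138  0.14764716]
[-0.025, 0, 0.14900000000000002] [[277.8 349. ]] [ 0.53489508 -0.34248667  0.22755969]
205 [[1, 177, 239], [1, 172, 197], [1, 150, 136], [1, 136, 118], [2, 137, 117], [1, 136, 116], [2, 136, 116], [2, 134, 116], [2, 136, 116], [4, 137, 121], [6, 139, 136], [8, 143, 155], [8, 144, 163], [8, 142, 165], [8, 142, 165], [8, 143, 164], [8, 141, 164], [8, 140, 164], [8, 142, 162], [8, 141, 163], [8, 140, 164], [8, 138, 164], [8, 138, 164], [8, 142, 169], [5, 157, 197], [4, 171, 229], [2, 174, 231], [3, 167, 188], [5, 138, 129], [6, 121, 110], [8, 117, 109], [8, 118, 108], [8, 116, 108], [8, 114, 107], [8, 112, 107], [9, 112, 107], [10, 113, 106], [10, 111, 106], [10, 107, 107], [10, 111, 108]]
225 [[1, 176, 240], [1, 174, 209], [2, 154, 147], [2, 135, 119], [3, 130, 114], [2, 127, 114], [3, 130, 114], [3, 131, 117], [6, 134, 131], [7, 138, 151], [8, 140, 162], [8, 141, 163], [8, 140, 164], [8, 140, 162], [9, 139, 162], [9, 139, 161], [
[... 1133 characters left out ...]
 164]), (202, [9, 141, 164]), (204, [8, 141, 164]), (206, [9, 142, 163]), (208, [9, 141, 164]), (210, [9, 140, 162]), (212, [8, 141, 163]), (214, [9, 139, 163]), (216, [8, 139, 163]), (218, [9, 140, 162]), (220, [9, 138, 163]), (222, [9, 137, 162]), (224, [9, 138, 161]), (226, [9, 138, 161]), (228, [9, 137, 162]), (230, [9, 136, 161]), (232, [9, 137, 160]), (234, [9, 136, 163]), (236, [9, 136, 200]), (238, [12, 124, 241]), (240, [14, 114, 245]), (242, [14, 114, 245]), (244, [14, 114, 245])] [[140, 193, 246], [140, 193, 246], [139, 192, 245], [138, 192, 245], [138, 192, 245], [140, 195, 245], [143, 204, 242], [151, 218, 225], [161, 229, 192], [165, 233, 175], [165, 233, 173], [165, 233, 172]]
```

```bash
python3 -m jog '-.001 .002 .03 -.004 -.002 -.003;0 0 .03 0 0 0;0 0 .018 0 0 0;0 0 0 0 0 0;0 0 0 0 0 0;0 0 0 0 0 0'
python3 - <<'E'
from h import *
to(*loc(*RED,.04,0),.072,84.51)
i=bot.camera_info('wrist');im=bot.get_image('wrist')[:,:,::-1];np.save('w4.npy',i)
cv2.imwrite('pics/w4full.png',im)
cv2.imwrite('pics/w4.png',cv2.resize(im[80:280,180:380],None,fx=3,fy=3))
E
```

```text
time_s: 7.75
tool_pos: [0.5406, -0.3198, 0.302]
tcp_rot: [0.003, 0.74, 0.673, 0.001]
ft_force: [0.8, 0.2, -3.7]
width: 0.008
gripper_force: 30.0
t 7.75 pos [ 0.5406 -0.3198  0.302 ] head 84.6 d [ 0.0016 -0.0027  0.063 ] rv [0.0052 0.0026 0.0016] w 0.008 g 30.0 F [ 0.8  0.2 -3.7]
```

View pics/w4.png

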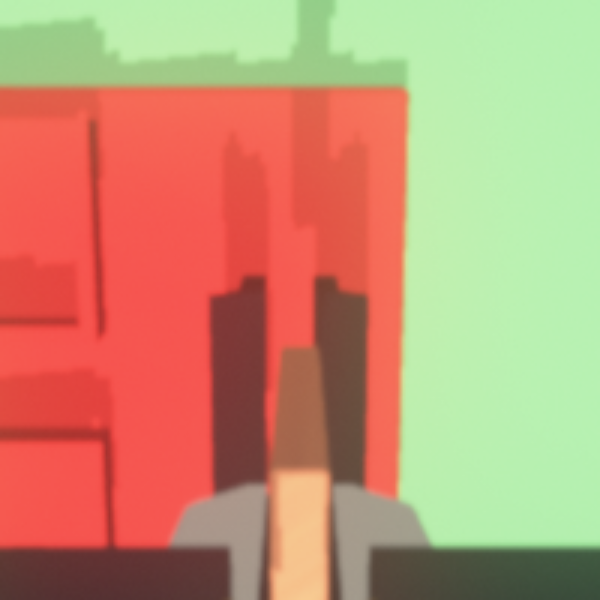

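The plate's lower edge is at crop column ≈300 and the slot centre at ≈290, so the plate must shift about 2.3 mm towards the trays' -x. I'll compute the fore-aft offset the same way.

```bash
python3 - <<'E'
from h import *
i=np.load('w4.npy',allow_pickle=True).item()
px=lambda u,v:[180+u/3,80+v/3]
a=plane(i,[px(211,300),px(368,300)],.041);b=plane(i,[px(281,350),px(319,350)],.073)
def l(p):
    t=np.radians(RED[1]);d=p-np.array(RED[0]);return np.array([d[0]*np.cos(t)+d[1]*np.sin(t),-d[0]*np.sin(t)+d[1]*np.cos(t)])
print('slot end',[l(p).round(4) for p in a],'plate end',[l(p).round(4) for p in b],'plate top end',l(plane(i,[px(300,470)],.153)[0]).round(4))
print('tray corner',l(plane(i,[px(408,88)],.008)[0]).round(4))
to(*loc(*RED,.04,0),.072,84.51)
E
```

```text
slot end [array([0.0245, 0.025 ]), array([0.0605, 0.0251])] plate end [array([0.0409, 0.0203]), array([0.0485, 0.0203])] plate top end [0.0442 0.0221]
tray corner [0.0718 0.0727]
t 7.8 pos [ 0.5409 -0.3199  0.3029] head 84.62 d [ 0.0018 -0.0031  0.0639] rv [0.0066 0.0035 0.002 ] w 0.0077 g 30.0 F [ 0.3  0.3 -2.7]
```

```bash
python3 -m jog '.0007 -.0014 0 .005 .003 .002;0 0 .015 0 0 0;0 0 .015 0 0 0;0 0 .01 0 0 0;0 0 0 0 0 0;0 0 0 0 0 0'
python3 - <<'E'
from h import *
to(*loc(*RED,.04,0),.072,84.51)
i=bot.camera_info('wrist');im=bot.get_image('wrist')[:,:,::-1];np.save('w5.npy',i)
cv2.imwrite('pics/w5full.png',im)
cv2.imwrite('pics/w5.png',cv2.resize(im[80:280,180:380],None,fx=3,fy=3))
E
```

```text
time_s: 8.3
tool_pos: [0.5389, -0.3186, 0.2609]
tcp_rot: [-0.001, 0.74, 0.673, 0.0]
ft_force: [-0.3, -0.5, -2.7]
width: 0.0081
gripper_force: 30.0
t 8.3 pos [ 0.5389 -0.3186  0.2609] head 84.55 d [ 0.0004 -0.0005  0.0219] rv [-0.0013 -0.0013  0.0007] w 0.0081 g 30.0 F [-0.3 -0.5 -2.7]
```

View pics/w5.png

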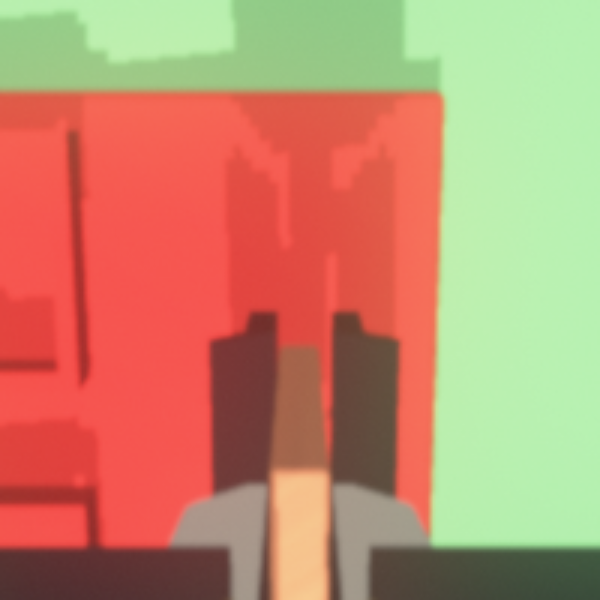

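The plate is in the mouth at crop column ≈300.5, with the slot centre at ≈304.5, so it needs about +0.8 mm. I'll make that shift and seat it.

```bash
python3 -m jog '.0002 .0008 .005 0 0 0;0 0 .007 0 0 0;0 0 .006 0 0 0;0 0 .003 0 0 0;0 0 0 0 0 0;0 0 0 0 0 0'
python3 -c "
from h import *
to(*loc(*RED,.04,0),.072,84.51)"
```

```text
time_s: 8.85
tool_pos: [0.5397, -0.3184, 0.2395]
tcp_rot: [-0.001, 0.74, 0.673, -0.0]
ft_force: [0.2, 0.1, -1.2]
width: 0.0079
gripper_force: 30.0
t 8.85 pos [ 0.5397 -0.3184  0.2395] head 84.56 d [ 0.0002 -0.0013  0.0005] rv [-0.0013 -0.0012  0.0008] w 0.0079 g 30.0 F [ 0.2  0.1 -1.2]
```

```bash
python3 -m jog '0 0 .001 0 0 0;0 0 0 0 0 0;0 0 0 0 0 0'; python3 -m jog '0 0 .001 0 0 0;0 0 0 0 0 0;0 0 0 0 0 0'
```

```text
time_s: 9.1
tool_pos: [0.5397, -0.3185, 0.2395]
tcp_rot: [-0.001, 0.74, 0.673, -0.0]
ft_force: [-3.3, 2.0, 5.6]
width: 0.0077
gripper_force: 30.0
time_s: 9.35
tool_pos: [0.5398, -0.3185, 0.2395]
tcp_rot: [-0.001, 0.74, 0.673, 0.0]
ft_force: [-6.9, 4.1, 12.6]
width: 0.0082
gripper_force: 30.0
```

```bash
python3 -m jog '0 0 -.002 0 0 0;0 0 0 0 0 0;0 0 0 0 0 0;0 0 0 0 0 0;0 0 0 0 0 0' .05
python3 -m jog '0 0 -.01 0 0 0;0 0 -.03 0 0 0;0 0 -.04 0 0 0;0 0 -.035 0 0 0;0 0 -.03 0 0 0;0 0 0 0 0 0;0 0 0 0 0 0'
python3 - <<'E'
from h import *
to(.449,.0422,.2,84.51)
i=bot.camera_info('wrist');im=bot.get_image('wrist')[:,:,::-1];np.save('w6.npy',i)
cv2.imwrite('pics/w6.png',im)
E
```

```text
time_s: 9.77
tool_pos: [0.5397, -0.3185, 0.2394]
tcp_rot: [-0.001, 0.74, 0.673, 0.0]
ft_force: [-0.0, 0.1, 0.5]
width: 0.0366
gripper_force: 0.0
time_s: 10.35
tool_pos: [0.5405, -0.3191, 0.3887]
tcp_rot: [0.002, 0.74, 0.673, 0.001]
ft_force: [-0.7, -0.2, -0.3]
width: 0.0502
gripper_force: 0.0
t 10.35 pos [ 0.5405 -0.3191  0.3887] head 84.56 d [ 0.351  -0.1254  0.0204] rv [0.0045 0.0021 0.0008] w 0.0502 g 0.0 F [-0.7 -0.2 -0.3]
```

View pics/w6.png

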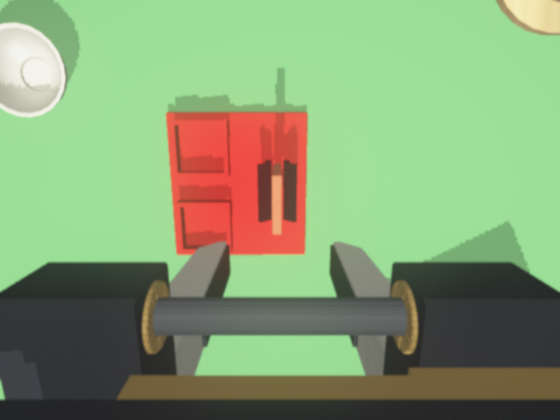

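The copper plate stands in the red slot (columns 272–282, rows ≈163–235). I'll check numerically that it is centred.

```bash
python3 - <<'E'
from h import *
i=np.load('w6.npy',allow_pickle=True).item();im=cv2.imread('pics/w6.png')
h=cv2.cvtColor(im,cv2.COLOR_BGR2HSV);print([(r,h[r,277].tolist()) for r in list(range(168,182,2))+list(range(230,240,2))])
t=np.radians(RED[1]);M=np.array([[np.cos(t),-np.sin(t)],[np.sin(t),np.cos(t)]])
l=lambda uv,z:((plane(i,uv,z)-np.array(RED[0]))@M).round(4)
print('tray top corners',l([[167.5,113],[307,113]],.008),'bottom',l([[177.5,254],[305.5,254]],.008),'plate ends',l([[277,175.5],[277,235.5]],.088))
m=((h[...,0]<6)|(h[...,0]>174))&(h[...,1]>140);m=comp(m,(250,150))
edges(im,i,m,*RED,range(120,240,3),range(178,300,4))
E
```

```text
[(168, [9, 138, 146]), (170, [9, 136, 146]), (172, [9, 138, 148]), (174, [9, 137, 164]), (176, [11, 134, 229]), (178, [12, 126, 240]), (180, [12, 126, 240]), (230, [12, 124, 239]), (232, [12, 126, 239]), (234, [8, 145, 238]), (236, [3, 173, 239]), (238, [3, 174, 239])]
tray top corners [[-0.0654  0.072 ]
 [ 0.0716  0.0722]] bottom [[-0.0658 -0.0756]
 [ 0.073  -0.0755]] plate ends [[ 0.0423  0.0228]
 [ 0.0423 -0.0276]]
L local -0.0662 slope deg -0.08
R local 0.0706 slope deg -0.1
T local 0.0726 slope deg 0.54
```

```bash
python3 -m jog '.0351 -.0125 0 0 0 0;.0351 -.0125 0 0 0 0;.0351 -.0125 0 0 0 0;.0351 -.0125 0 0 0 0;.0351 -.0125 0 0 0 0;.0351 -.0125 0 0 0 0;.0351 -.0125 0 0 0 0;.0351 -.0125 0 0 0 0;.0351 -.0125 0 0 0 0;.0351 -.0125 0 .002 .001 0' .06
python3 -m jog '0 0 0 0 0 0;0 0 0 0 0 0;0 0 0 0 0 0'
python3 - <<'E'
from h import *
to(.449,.0422,.047,84.51)
i=bot.camera_info('wrist');im=bot.get_image('wrist')[:,:,::-1];np.save('w7.npy',i)
cv2.imwrite('pics/w7.png',im)
E
```

```text
time_s: 11.23
tool_pos: [0.4473, 0.0442, 0.3833]
tcp_rot: [-0.003, 0.74, 0.673, -0.001]
ft_force: [0.2, -0.2, 0.3]
width: 0.0599
gripper_force: 0.0
time_s: 11.48
tool_pos: [0.4484, 0.0425, 0.384]
tcp_rot: [-0.002, 0.74, 0.673, -0.001]
ft_force: [1.0, -0.3, 0.3]
width: 0.06
gripper_force: 0.0
t 11.48 pos [0.4484 0.0425 0.384 ] head 84.62 d [-0.0005  0.0014  0.17  ] rv [-0.0049 -0.0014  0.0019] w 0.06 g 0.0 F [ 1.  -0.3  0.3]
```

View pics/w7.png

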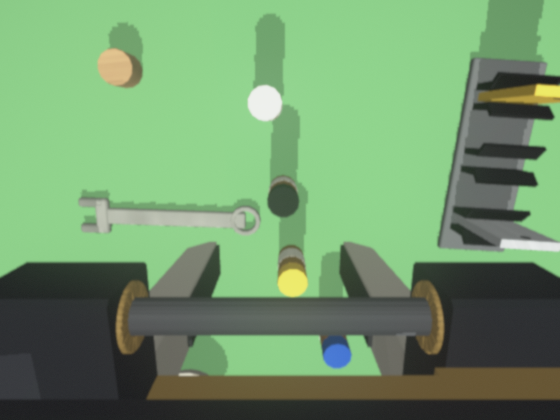

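```bash
python3 - <<'E'
from h import *
i=np.load('w7.npy',allow_pickle=True).item()
print(plane(i,[[283,200],[265,103],[292,282],[336,350]],.066).round(4))
E
```

```text
[[ 0.4508  0.043 ]
 [ 0.4436  0.1242]
 [ 0.452  -0.0343]
 [ 0.4882 -0.1091]]
```

The black cap is at (283,200), white at (265,103) and yellow at (292,282). Wrist and top positions agree to about 2 mm.

```bash
python3 -m jog '0 .001 .035 -.004 -.001 0;0 0 .04 0 0 0;0 0 .04 0 0 0;0 0 .035 0 0 0;0 0 .02 0 0 0;0 0 0 0 0 0;0 0 0 0 0 0'
python3 -c "
from h import *
to(.4497,.0425,.047,84.51)"
python3 -m jog '0 0 0 0 0 0;0 0 0 0 0 0;0 0 0 0 0 0;0 0 0 0 0 0;0 0 0 0 0 0' 0 15
python3 -m jog '0 0 -.01 0 0 0;0 0 -.03 0 0 0;0 0 -.035 0 0 0;0 0 -.035 0 0 0;0 0 -.02 0 0 0;0 0 0 0 0 0;0 0 0 0 0 0'
python3 -c "
from h import *
to(*loc(*RED,-.034,.039),.16,84.51)"
```

```text
time_s: 12.12
tool_pos: [0.4492, 0.0416, 0.2141]
tcp_rot: [-0.001, 0.741, 0.672, -0.001]
ft_force: [0.8, -0.4, 0.5]
width: 0.06
gripper_force: 0.0
t 12.12 pos [0.4492 0.0416 0.2141] head 84.44 d [0.001  0.0004 0.0001] rv [-0.0028 -0.0005 -0.0013] w 0.06 g 0.0 F [ 0.8 -0.4  0.5]
time_s: 12.53
tool_pos: [0.4502, 0.0427, 0.2163]
tcp_rot: [0.001, 0.74, 0.673, 0.001]
ft_force: [0.6, 0.4, 0.0]
width: 0.0315
gripper_force: 0.0
time_s: 13.12
tool_pos: [0.4501, 0.0427, 0.3473]
tcp_rot: [0.001, 0.74, 0.673, 0.002]
ft_force: [-0.4, 0.4, -1.0]
width: 0.028
gripper_force: 15.0
t 13.12 pos [0.4501 0.0427 0.3473] head 84.57 d [-0.3118  0.048   0.0201] rv [ 0.0049 -0.0012  0.0011] w 0.028 g 15.0 F [-0.4  0.4 -1. ]
```

```bash
python3 -m jog '-.039 .006 0 0 0 0;-.039 .006 0 0 0 0;-.039 .006 0 0 0 0;-.039 .006 0 0 0 0;-.039 .006 0 0 0 0;-.039 .006 0 0 0 0;-.039 .006 0 0 0 0;-.039 .006 0 .002 0 0;0 0 0 0 0 0;0 0 0 0 0 0'
python3 - <<'E'
from h import *
to(*loc(*RED,-.034,.039),.057,84.51)
i=bot.camera_info('wrist');im=bot.get_image('wrist')[:,:,::-1];np.save('w8.npy',i)
cv2.imwrite('pics/w8.png',im)
E
```

```text
time_s: 13.95
tool_pos: [0.4669, -0.274, 0.3425]
tcp_rot: [-0.003, 0.741, 0.671, -0.0]
ft_force: [-0.3, 0.3, -0.7]
width: 0.0275
gripper_force: 15.0
t 13.95 pos [ 0.4669 -0.274   0.3425] head 84.36 d [0.0016 0.002  0.1185] rv [-0.0046 -0.0031 -0.0025] w 0.0275 g 15.0 F [-0.3  0.3 -0.7]
```

View pics/w8.png

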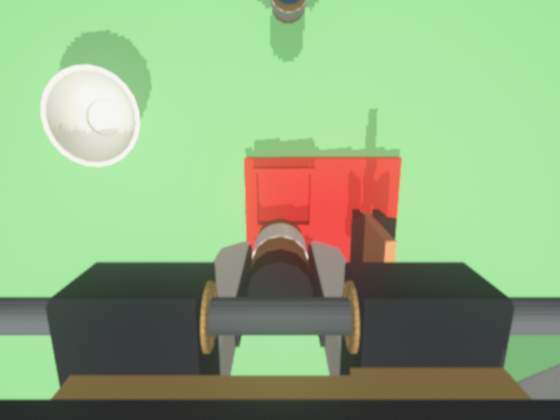

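The vial hangs upright over the bay: bay columns 257–310, vial at ≈280. Lowering it, with a 2 mm correction.

```bash
python3 -m jog '.001 .002 .03 -.003 -.002 0;0 0 .03 0 0 0;0 0 .03 0 0 0;0 0 .012 0 0 0;0 0 0 0 0 0;0 0 0 0 0 0'
python3 -m jog '0 0 .003 0 0 0;0 0 .003 0 0 0;0 0 0 0 0 0;0 0 0 0 0 0'
python3 -c "
from h import *
to(*loc(*RED,-.034,.039),.057,84.51)"
```

```text
time_s: 14.5
tool_pos: [0.4699, -0.2707, 0.2428]
tcp_rot: [0.0, 0.739, 0.673, 0.0]
ft_force: [-0.8, -0.5, 0.4]
width: 0.0272
gripper_force: 15.0
time_s: 14.83
tool_pos: [0.4703, -0.272, 0.2379]
tcp_rot: [0.002, 0.74, 0.673, 0.0]
ft_force: [0.5, -0.5, -1.4]
width: 0.0275
gripper_force: 15.0
t 14.83 pos [ 0.4703 -0.272   0.2379] head 84.55 d [-0.0004 -0.0018  0.0139] rv [0.0033 0.0017 0.0008] w 0.0275 g 15.0 F [ 0.5 -0.5 -1.4]
```

```bash
python3 -m jog '0 0 .003 0 0 0;0 0 .003 0 0 0;0 0 0 0 0 0;0 0 0 0 0 0'
python3 -m jog '0 0 .002 0 0 0;0 0 .001 0 0 0;0 0 0 0 0 0;0 0 0 0 0 0'
python3 -m jog '0 0 .001 0 0 0;0 0 .001 0 0 0;0 0 0 0 0 0;0 0 0 0 0 0'
```

```text
time_s: 15.17
tool_pos: [0.4698, -0.2717, 0.2306]
tcp_rot: [0.001, 0.74, 0.673, 0.0]
ft_force: [-0.5, -0.0, 0.1]
width: 0.0279
gripper_force: 15.0
time_s: 15.5
tool_pos: [0.47, -0.2718, 0.2278]
tcp_rot: [0.001, 0.74, 0.673, 0.0]
ft_force: [0.1, -0.7, -0.1]
width: 0.0277
gripper_force: 15.0
time_s: 15.83
tool_pos: [0.4702, -0.272, 0.2267]
tcp_rot: [0.001, 0.74, 0.673, 0.0]
ft_force: [-1.0, 0.2, 4.9]
width: 0.0278
gripper_force: 15.0
```

```bash
python3 -m jog '0 0 -.001 0 0 0;0 0 0 0 0 0;0 0 0 0 0 0;0 0 0 0 0 0' .05
python3 -m jog '0 0 -.01 0 0 0;0 0 -.035 0 0 0;0 0 -.04 0 0 0;0 0 -.04 0 0 0;0 0 -.03 0 0 0;0 0 0 0 0 0;0 0 0 0 0 0' .04
python3 - <<'E'
from h import *
to(*loc(*RACK,0,-.06),.22,-8.93)
i=bot.camera_info('wrist');im=bot.get_image('wrist')[:,:,::-1];np.save('w9.npy',i)
cv2.imwrite('pics/w9.png',im)
E
```

```text
time_s: 16.17
tool_pos: [0.47, -0.2718, 0.2268]
tcp_rot: [0.001, 0.74, 0.673, 0.0]
ft_force: [-0.2, 0.1, -0.0]
width: 0.0481
gripper_force: 0.0
time_s: 16.75
tool_pos: [0.4703, -0.272, 0.3856]
tcp_rot: [0.004, 0.74, 0.673, 0.001]
ft_force: [-1.0, 1.0, -0.2]
width: 0.0398
gripper_force: 0.0
t 16.75 pos [ 0.4703 -0.272   0.3856] head 84.56 d [ 0.2787  0.154  -0.0014] rv [ 0.0089 -0.0028  1.6317] w 0.0398 g 0.0 F [-1.   1.  -0.2]
```

View pics/w9.png

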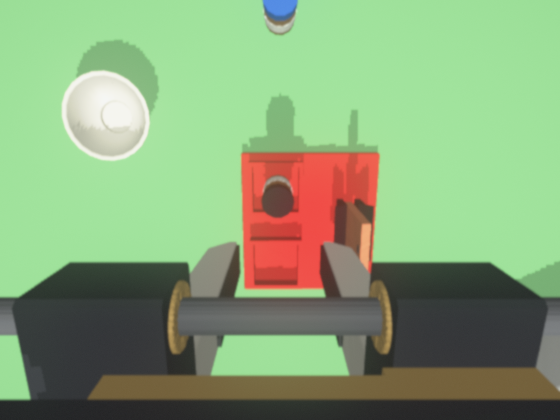

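The black vial stands upright in the red tray's upper bay (cap at (278,200)), with the copper plate at (364,235). Next, the aluminium plate.

```bash
python3 -m jog '.0348 .0193 0 .002 0 0;.0348 .0193 0 .002 0 0;.0348 .0193 0 0 0 0;.0348 .0193 0 0 0 0;.0348 .0193 0 0 0 0;.0348 .0193 0 0 0 0;.0348 .0193 0 0 0 0;.0348 .0193 0 0 0 0;0 0 0 0 0 .11;0 0 0 0 0 .11'
python3 -m jog '0 0 0 0 0 .118;0 0 0 0 0 .118;0 0 0 0 0 .118;0 0 0 0 0 .118;0 0 0 0 0 .118;0 0 0 0 0 .118;0 0 0 0 0 .118;0 0 0 0 0 .118;0 0 0 0 0 .118;0 0 0 0 0 .118'
python3 -m jog '0 0 0 0 0 .115;0 0 0 0 0 .115;0 0 0 0 0 0;0 0 0 0 0 0'
python3 - <<'E'
from h import *
to(*loc(*RACK,0,-.06),.072,-8.93)
i=bot.camera_info('wrist');im=bot.get_image('wrist')[:,:,::-1];np.save('w10.npy',i)
cv2.imwrite('pics/w10.png',im)
g=cv2.cvtColor(im,cv2.COLOR_BGR2GRAY).astype(int)
print('cols',g[210,262:300].tolist());print('rows',g[160:240,281].tolist())
E
```

```text
time_s: 17.63
tool_pos: [0.6501, -0.0064, 0.378]
tcp_rot: [-0.002, 0.81, 0.587, -0.003]
ft_force: [-0.2, -0.9, -0.4]
width: 0.04
gripper_force: 0.0
time_s: 18.47
tool_pos: [0.6492, -0.0091, 0.3788]
tcp_rot: [0.0, 0.999, 0.035, -0.003]
ft_force: [0.3, 0.2, -0.1]
width: 0.0403
gripper_force: 0.0
time_s: 18.8
tool_pos: [0.6494, -0.0091, 0.3795]
tcp_rot: [0.0, 0.997, -0.075, -0.003]
ft_force: [-1.0, -1.0, -0.0]
width: 0.0396
gripper_force: 0.0
t 18.8 pos [ 0.6494 -0.0091  0.3795] head -8.63 d [ 0.0014 -0.0002  0.1405] rv [0.0012 0.0051 0.0052] w 0.0396 g 0.0 F [-1. -1. -0.]
cols [70, 70, 70, 70, 72, 72, 71, 72, 72, 74, 97, 153, 214, 235, 239, 239, 239, 239, 239, 239, 234, 210, 148, 95, 77, 75, 74, 75, 76, 75, 75, 76, 75, 77, 80, 88, 113, 141]
rows [141, 132, 128, 129, 131, 134, 135, 135, 136, 136, 135, 136, 136, 139, 158, 202, 232, 239, 240, 240, 239, 240, 240, 240, 240, 240, 240, 240, 240, 240, 240, 240, 239, 239, 239, 240, 240, 240, 241, 241, 242, 242, 242, 242, 242, 242, 240, 240, 239, 239, 239, 239, 239, 239, 239, 239, 240, 239, 239, 240, 241, 241, 241, 241, 240, 240, 240, 240, 240, 240, 240, 239, 239, 239, 238, 235, 225, 207, 199, 198]
```

```bash
python3 -m jog '.0005 0 .03 .001 .004 .005;0 0 .035 0 0 0;0 0 .035 0 0 0;0 0 .03 0 0 0;0 0 .0105 0 0 0;0 0 0 0 0 0;0 0 0 0 0 0'
python3 -c "
from h import *
to(*loc(*RACK,0,-.06),.072,-8.93)"
python3 -m jog '0 0 0 0 0 0;0 0 0 0 0 0;0 0 0 0 0 0;0 0 0 0 0 0;0 0 0 0 0 0;0 0 0 0 0 0;0 0 0 0 0 0' 0 30
python3 -m jog '0 0 -.01 0 0 0;0 0 -.02 0 0 0;0 0 -.04 0 0 0;0 0 -.04 0 0 0;0 0 -.03 0 0 0;0 0 0 0 0 0;0 0 0 0 0 0'
python3 - <<'E'
from h import *
to(*loc(*BLUE,.04,0),.22,77.35)
E
```

```text
time_s: 19.43
tool_pos: [0.6506, -0.0092, 0.2413]
tcp_rot: [0.0, 0.997, -0.079, 0.001]
ft_force: [1.0, -1.5, 0.4]
width: 0.04
gripper_force: 0.0
t 19.43 pos [ 0.6506 -0.0092  0.2413] head -9.04 d [-0.0005  0.      0.0023] rv [ 0.0001 -0.0014 -0.0019] w 0.04 g 0.0 F [ 1.  -1.5  0.4]
time_s: 20.02
tool_pos: [0.6507, -0.0093, 0.2417]
tcp_rot: [0.0, 0.997, -0.079, 0.002]
ft_force: [-0.4, -0.8, 3.9]
width: 0.0078
gripper_force: 30.0
time_s: 20.6
tool_pos: [0.6508, -0.0092, 0.3846]
tcp_rot: [0.0, 0.997, -0.08, 0.004]
ft_force: [0.5, 0.4, -1.8]
width: 0.0078
gripper_force: 30.0
t 20.6 pos [ 0.6508 -0.0092  0.3846] head -9.12 d [-0.1953 -0.2755 -0.0039] rv [ 0.0055 -0.0064 -1.5092] w 0.0078 g 30.0 F [ 0.5  0.4 -1.8]
```

```bash
python3 -m jog '-.0217 -.0306 0 .001 -.001 0;-.0217 -.0306 0 .001 -.001 0;-.0217 -.0306 0 0 0 0;-.0217 -.0306 0 0 0 0;-.0217 -.0306 0 0 0 0;-.0217 -.0306 0 0 0 0;-.0217 -.0306 0 0 0 0;-.0217 -.0306 0 0 0 0;-.0217 -.0306 0 0 0 0;0 0 0 0 0 -.09'
python3 -m jog '0 0 0 0 0 -.11;0 0 0 0 0 -.11;0 0 0 0 0 -.11;0 0 0 0 0 -.11;0 0 0 0 0 -.11;0 0 0 0 0 -.11;0 0 0 0 0 -.11;0 0 0 0 0 -.11;0 0 0 0 0 -.11;0 0 0 0 0 -.11'
python3 -m jog '0 0 0 0 0 -.11;0 0 0 0 0 -.11;0 0 0 0 0 -.1;0 0 0 0 0 0;0 0 0 0 0 0'
python3 - <<'E'
from h import *
to(*loc(*BLUE,.04,0),.22,77.35)
i=bot.camera_info('wrist');im=bot.get_image('wrist')[:,:,::-1];np.save('w11.npy',i);cv2.imwrite('pics/w11.png',im)
h=cv2.cvtColor(im,cv2.COLOR_BGR2HSV);m=(h[...,0]>100)&(h[...,0]<130)&(h[...,1]>130);m=comp(m,(235,150))
edges(im,i,m,*BLUE,range(125,235,3),range(190,300,4))
E
```

```text
time_s: 21.43
tool_pos: [0.4973, 0.2986, 0.3789]
tcp_rot: [-0.001, 0.999, -0.034, -0.002]
ft_force: [0.7, 0.4, -0.3]
width: 0.0081
gripper_force: 30.0
time_s: 22.27
tool_pos: [0.5004, 0.2933, 0.3787]
tcp_rot: [-0.001, 0.869, 0.495, -0.002]
ft_force: [-0.1, -0.4, -1.2]
width: 0.0077
gripper_force: 30.0
time_s: 22.68
tool_pos: [0.5006, 0.2934, 0.3794]
tcp_rot: [-0.001, 0.781, 0.624, -0.001]
ft_force: [-0.5, 0.1, -1.2]
width: 0.0079
gripper_force: 30.0
t 22.68 pos [0.5006 0.2934 0.3794] head 77.21 d [ 0.0005  0.0009 -0.0076] rv [-0.0026  0.0001 -0.0024] w 0.0079 g 30.0 F [-0.5  0.1 -1.2]
L local -0.0674 slope deg -0.03
R local 0.0703 slope deg 0.04
T local 0.0746 slope deg -0.09
```

```bash
python3 -m jog '.002 .001 .03 -.002 0 -.002;0 0 .03 0 0 0;0 0 .03 0 0 0;0 0 .02 0 0 0;0 0 0 0 0 0;0 0 0 0 0 0;0 0 0 0 0 0'
python3 - <<'E'
from h import *
to(*loc(*BLUE,.04,0),.0747,77.35)
i=bot.camera_info('wrist');im=bot.get_image('wrist')[:,:,::-1];np.save('w12.npy',i)
cv2.imwrite('pics/w12.png',cv2.resize(im[80:280,180:380],None,fx=3,fy=3))
E
```

```text
time_s: 23.32
tool_pos: [0.5028, 0.2957, 0.272]
tcp_rot: [0.0, 0.78, 0.625, 0.001]
ft_force: [0.3, -0.2, -1.2]
width: 0.0076
gripper_force: 30.0
t 23.32 pos [0.5028 0.2957 0.272 ] head 77.42 d [-0.0022 -0.0008  0.0303] rv [ 0.0019 -0.0021  0.0012] w 0.0076 g 30.0 F [ 0.3 -0.2 -1.2]
```

View pics/w12.png

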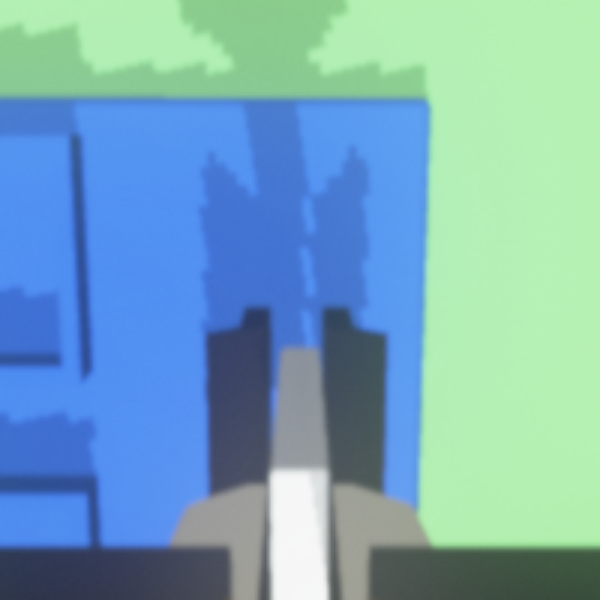

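The plate is in the mouth at crop column ≈301, with the slot centre at ≈297: about 0.8 mm too far right. I'll compare the end gap with the red-tray case, which is known.

```bash
python3 - <<'E'
from h import *
px=lambda u,v:[180+u/3,80+v/3]
for n,T,rm,rp,z in(('w5',RED,338,347,.0293),('w12',BLUE,331,347,.0383)):
    i=np.load(n+'.npy',allow_pickle=True).item();t=np.radians(T[1])
    l=lambda p:-(p[0]-T[0][0])*np.sin(t)+(p[1]-T[0][1])*np.cos(t)
    print(n,'mouth end',l(plane(i,[px(300,rm)],.041)[0]).round(4),'plate end',l(plane(i,[px(300,rp)],z)[0]).round(4),'corner',l(plane(i,[px(420,97)],.008)[0]).round(4))
E
```

```text
w5 mouth end 0.0265 plate end 0.0222 corner 0.0718
w12 mouth end 0.0285 plate end 0.0247 corner 0.075
```

```bash
python3 -m jog '0 -.0007 .008 0 0 0;0 0 .01 0 0 0;0 0 .008 0 0 0;0 0 .004 0 0 0;0 0 0 0 0 0;0 0 0 0 0 0'
python3 -m jog '0 0 .001 0 0 0;0 0 0 0 0 0;0 0 0 0 0 0'; python3 -m jog '0 0 .001 0 0 0;0 0 0 0 0 0;0 0 0 0 0 0'
```

```text
time_s: 23.87
tool_pos: [0.502, 0.2957, 0.2413]
tcp_rot: [0.0, 0.78, 0.626, 0.001]
ft_force: [-1.9, 0.3, 4.0]
width: 0.0076
gripper_force: 30.0
time_s: 24.12
tool_pos: [0.5021, 0.2958, 0.2413]
tcp_rot: [0.0, 0.78, 0.626, 0.001]
ft_force: [-5.8, -2.8, 12.5]
width: 0.0079
gripper_force: 30.0
time_s: 24.37
tool_pos: [0.5021, 0.2958, 0.2413]
tcp_rot: [0.0, 0.78, 0.626, 0.001]
ft_force: [-8.5, -5.2, 20.1]
width: 0.0083
gripper_force: 30.0
```

```bash
python3 -m jog '0 0 -.0025 0 0 0;0 0 0 0 0 0;0 0 0 0 0 0;0 0 0 0 0 0;0 0 0 0 0 0' .05
python3 -m jog '0 0 -.01 0 0 0;0 0 -.03 0 0 0;0 0 -.04 0 0 0;0 0 -.035 0 0 0;0 0 -.03 0 0 0;0 0 0 0 0 0;0 0 0 0 0 0' .06
python3 - <<'E'
from h import *
to(.4430,.125,.2,77.35)
i=bot.camera_info('wrist');im=bot.get_image('wrist')[:,:,::-1];np.save('w13.npy',i);cv2.imwrite('pics/w13.png',im)
E
```

```text
time_s: 24.78
tool_pos: [0.5019, 0.2957, 0.2412]
tcp_rot: [0.0, 0.78, 0.626, 0.001]
ft_force: [0.8, -0.7, -0.1]
width: 0.0364
gripper_force: 0.0
time_s: 25.37
tool_pos: [0.5023, 0.2959, 0.3905]
tcp_rot: [0.001, 0.78, 0.626, 0.004]
ft_force: [-0.0, 0.6, -0.3]
width: 0.0595
gripper_force: 0.0
t 25.37 pos [0.5023 0.2959 0.3905] head 77.51 d [-0.1798 -0.0211  0.0223] rv [ 0.0066 -0.0055  0.0028] w 0.0595 g 0.0 F [-0.   0.6 -0.3]
```

View pics/w13.png

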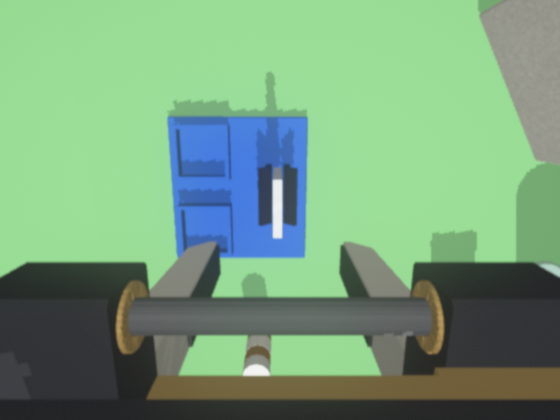

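The aluminium plate stands in the blue slot (columns 273–283, rows 168–238), centred as the red one is. Now the white vial.

```bash
python3 -m jog '-.036 -.0042 0 .002 -.002 0;-.036 -.0042 0 .002 -.002 0;-.036 -.0042 0 0 0 0;-.036 -.0042 0 0 0 0;-.036 -.0042 0 0 0 0;0 0 0 0 0 0;0 0 0 0 0 0;0 0 0 0 0 0'
python3 -c "
from h import *
to(.4430,.125,.047,77.35)"
```

```text
time_s: 26.08
tool_pos: [0.4421, 0.1244, 0.386]
tcp_rot: [-0.001, 0.78, 0.626, -0.002]
ft_force: [-0.7, -0.4, -0.1]
width: 0.0601
gripper_force: 0.0
t 26.08 pos [0.4421 0.1244 0.386 ] head 77.46 d [0.0011 0.0013 0.172 ] rv [-0.0036  0.0022  0.0019] w 0.0601 g 0.0 F [-0.7 -0.4 -0.1]
```

```bash
python3 -m jog '.001 .001 .035 -.003 .002 0;0 0 .04 0 0 0;0 0 .04 0 0 0;0 0 .035 0 0 0;0 0 .02 0 0 0;0 0 0 0 0 0;0 0 0 0 0 0'
python3 -m jog '0 0 0 0 0 0;0 0 0 0 0 0;0 0 0 0 0 0;0 0 0 0 0 0;0 0 0 0 0 0;0 0 0 0 0 0;0 0 0 0 0 0;0 0 0 0 0 0' 0 15
python3 -m jog '0 0 -.01 0 0 0;0 0 -.03 0 0 0;0 0 -.035 0 0 0;0 0 -.035 0 0 0;0 0 -.02 0 0 0;0 0 0 0 0 0;0 0 0 0 0 0'
python3 -c "
from h import *
to(*loc(*BLUE,-.034,.041),.16,77.35)"
```

```text
time_s: 26.67
tool_pos: [0.4429, 0.1259, 0.2157]
tcp_rot: [-0.001, 0.779, 0.627, -0.001]
ft_force: [-0.1, 0.5, 0.4]
width: 0.0603
gripper_force: 0.0
time_s: 27.33
tool_pos: [0.4439, 0.1251, 0.2178]
tcp_rot: [0.001, 0.78, 0.626, 0.001]
ft_force: [-1.1, 1.1, 6.1]
width: 0.0274
gripper_force: 15.0
time_s: 27.92
tool_pos: [0.4438, 0.1251, 0.3487]
tcp_rot: [0.001, 0.78, 0.626, 0.002]
ft_force: [0.4, 1.3, -2.0]
width: 0.0278
gripper_force: 15.0
t 27.92 pos [0.4438 0.1251 0.3487] head 77.5 d [ 0.2183 -0.054   0.0218] rv [ 0.0041 -0.0012  0.0027] w 0.0278 g 15.0 F [ 0.4  1.3 -2. ]
```

```bash
python3 -m jog '.0364 -.009 0 .002 0 0;.0364 -.009 0 0 0 0;.0364 -.009 0 0 0 0;.0364 -.009 0 0 0 0;.0364 -.009 0 0 0 0;.0364 -.009 0 0 0 0;0 0 0 0 0 0;0 0 0 0 0 0;0 0 0 0 0 0'
python3 - <<'E'
from h import *
to(*loc(*BLUE,-.034,.041),.0588,77.35)
i=bot.camera_info('wrist');im=bot.get_image('wrist')[:,:,::-1];np.save('w14.npy',i);cv2.imwrite('pics/w14.png',im)
E
```

```text
time_s: 28.67
tool_pos: [0.4373, 0.3495, 0.3449]
tcp_rot: [-0.0, 0.78, 0.626, -0.002]
ft_force: [0.6, -0.6, -0.5]
width: 0.0278
gripper_force: 15.0
t 28.67 pos [0.4373 0.3495 0.3449] head 77.55 d [0.001  0.0014 0.1191] rv [-0.0033  0.0031  0.0036] w 0.0278 g 15.0 F [ 0.6 -0.6 -0.5]
```

View pics/w14.png

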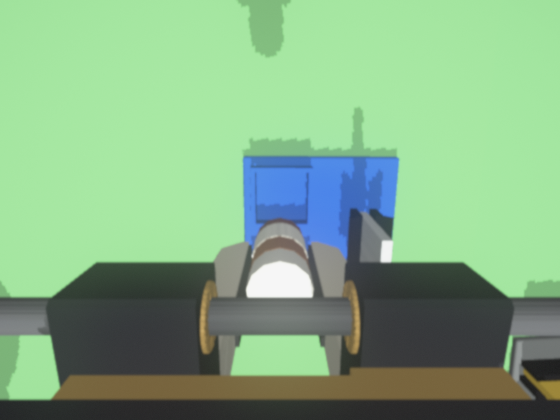

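The white vial hangs upright over the far blue bay (bay columns 255–308, vial ≈280). That is the same alignment as in the red tray.

```bash
python3 -m jog '.001 .0015 .03 -.002 .002 0;0 0 .035 0 0 0;0 0 .03 0 0 0;0 0 .018 0 0 0;0 0 0 0 0 0;0 0 0 0 0 0'
python3 -m jog '0 0 .003 0 0 0;0 0 .001 0 0 0;0 0 0 0 0 0;0 0 0 0 0 0'
python3 -m jog '0 0 .001 0 0 0;0 0 0 0 0 0;0 0 0 0 0 0'
```

```text
time_s: 29.22
tool_pos: [0.4394, 0.3492, 0.2331]
tcp_rot: [-0.0, 0.78, 0.625, -0.0]
ft_force: [-1.3, 0.0, 0.1]
width: 0.0279
gripper_force: 15.0
time_s: 29.55
tool_pos: [0.4402, 0.351, 0.2314]
tcp_rot: [-0.0, 0.78, 0.626, 0.002]
ft_force: [0.2, -0.1, -0.9]
width: 0.028
gripper_force: 15.0
time_s: 29.8
tool_pos: [0.4397, 0.3508, 0.2292]
tcp_rot: [-0.0, 0.78, 0.626, 0.001]
ft_force: [-0.4, 0.9, -0.6]
width: 0.0277
gripper_force: 15.0
```

```bash
python3 -m jog '0 0 .002 0 0 0;0 0 0 0 0 0;0 0 0 0 0 0'
python3 -m jog '0 0 .0015 0 0 0;0 0 0 0 0 0;0 0 0 0 0 0'
python3 -m jog '0 0 .001 0 0 0;0 0 0 0 0 0;0 0 0 0 0 0'
```

```text
time_s: 30.05
tool_pos: [0.4395, 0.3507, 0.2267]
tcp_rot: [-0.0, 0.78, 0.626, 0.001]
ft_force: [-0.1, -0.0, -0.8]
width: 0.0279
gripper_force: 15.0
time_s: 30.3
tool_pos: [0.4398, 0.351, 0.2259]
tcp_rot: [-0.0, 0.78, 0.626, 0.001]
ft_force: [-1.2, 0.5, 3.3]
width: 0.0278
gripper_force: 15.0
time_s: 30.55
tool_pos: [0.4399, 0.3511, 0.2258]
tcp_rot: [-0.0, 0.78, 0.626, 0.002]
ft_force: [-3.8, -1.4, 11.4]
width: 0.028
gripper_force: 15.0
```

Seated. I'll release it, rise and go to the yellow vial.

```bash
python3 -m jog '0 0 -.0015 0 0 0;0 0 0 0 0 0;0 0 0 0 0 0;0 0 0 0 0 0;0 0 0 0 0 0' .05
python3 -m jog '0 0 -.01 0 0 0;0 0 -.035 0 0 0;0 0 -.04 0 0 0;0 0 -.04 0 0 0;0 0 -.03 0 0 0;0 0 0 0 0 0;0 0 0 0 0 0' .06
python3 - <<'E'
from h import *
im=bot.get_image('wrist');i=bot.camera_info('wrist')
for l in('vial_white','plate_aluminium'):
  for d in bot.outline_of(l,'wrist')[:2]:
    v,u=np.nonzero(d['region']);print(l,round(d['conf'],2),u.min(),u.max(),v.min(),v.max())
h=cv2.cvtColor(im,cv2.COLOR_RGB2HSV);m=(h[...,1]<50)&(h[...,2]>200)
n,lab,st,c=cv2.connectedComponentsWithStats(m.astype(np.uint8))
for k in range(1,n):
    if st[k,4]>150: print('white blob',st[k],c[k].round(1),plane(i,[c[k]],.074).round(4))
print('bay centre',loc(*BLUE,-.035,.04))
to(.4508,-.0340,.2,84.5)
E
```

```text
time_s: 30.97
tool_pos: [0.4396, 0.3507, 0.2257]
tcp_rot: [-0.0, 0.78, 0.626, 0.001]
ft_force: [-0.5, 0.6, -0.5]
width: 0.0495
gripper_force: 0.0
time_s: 31.55
tool_pos: [0.4401, 0.3509, 0.3847]
tcp_rot: [0.0, 0.78, 0.626, 0.004]
ft_force: [-0.5, 0.5, -0.7]
width: 0.0598
gripper_force: 0.0
plate_aluminium 0.56 346 370 208 246
white blob [261 189  34  32 820] [277.5 204.8] [[0.4393 0.3501]]
bay centre (np.float64(0.43720938139397675), np.float64(0.34919385919800877))
t 31.7 pos [0.439  0.3502 0.3795] head 77.51 d [-0.3726  0.0946  0.0124] rv [-8.00e-04 -1.00e-04 -1.22e-01] w 0.0598 g 0.0 F [ 0.1 -0.3  0.1]
```

```bash
python3 -m jog '-.0373 .0095 0 0 0 0;-.0373 .0095 0 0 0 0;-.0373 .0095 0 0 0 0;-.0373 .0095 0 0 0 0;-.0373 .0095 0 0 0 0;-.0373 .0095 0 0 0 0;-.0373 .0095 0 0 0 0;-.0373 .0095 0 0 0 0;-.0373 .0095 0 0 0 0;-.0373 .0095 0 0 0 0'
python3 -m jog '0 0 0 0 0 0;0 0 0 0 0 0;0 0 0 0 0 0'
python3 - <<'E'
from h import *
im=bot.get_image('wrist');i=bot.camera_info('wrist')
h=cv2.cvtColor(im,cv2.COLOR_RGB2HSV);m=(h[...,0]>22)&(h[...,0]<35)&(h[...,1]>140)
n,lab,st,c=cv2.connectedComponentsWithStats(m.astype(np.uint8))
for k in range(1,n):
    if st[k,4]>200: print(st[k],c[k].round(1),plane(i,[c[k]],.066).round(4))
to(.4508,-.0340,.048,77.35)
E
```

```text
time_s: 32.53
tool_pos: [0.4506, -0.0359, 0.3786]
tcp_rot: [-0.001, 0.78, 0.626, 0.0]
ft_force: [0.7, -0.0, -0.8]
width: 0.0605
gripper_force: 0.0
time_s: 32.78
tool_pos: [0.4512, -0.034, 0.379]
tcp_rot: [-0.001, 0.78, 0.626, 0.0]
ft_force: [0.4, -0.2, -0.4]
width: 0.0602
gripper_force: 0.0
t 32.83 pos [ 0.4513 -0.0334  0.3793] head 77.53 d [-1.100e-03 -1.000e-04  1.643e-01] rv [-0.0013 -0.0023  0.0032] w 0.0597 g 0.0 F [-0.1 -0.6  0.3]
```

```bash
python3 - <<'E'
from h import *
im=bot.get_image('wrist');i=bot.camera_info('wrist')
h=cv2.cvtColor(im,cv2.COLOR_RGB2HSV);print([h[r,280].tolist() for r in range(170,230,6)])
m=(h[...,0]>20)&(h[...,0]<38)&(h[...,1]>90)&(h[...,2]>150)
n,lab,st,c=cv2.connectedComponentsWithStats(m.astype(np.uint8))
for k in range(1,n):
    if st[k,4]>100: print(st[k],c[k].round(1),plane(i,[c[k]],.066).round(4))
print(proj(i,[.4508,-.034,.066]))
E
```

```text
[[58, 83, 163], [51, 85, 144], [30, 39, 136], [27, 143, 185], [29, 139, 236], [29, 139, 236], [29, 139, 236], [29, 138, 236], [30, 131, 232], [57, 86, 210]]
[265 187  32  33 843] [280.4 203.2] [[ 0.4526 -0.0341]]
[[278.31634189 203.54448227]]
```

```bash
python3 -m jog '-.0005 .0003 .035 -.001 -.001 0;0 0 .04 0 0 0;0 0 .04 0 0 0;0 0 .035 0 0 0;0 0 .014 0 0 0;0 0 0 0 0 0;0 0 0 0 0 0'
python3 -m jog '0 0 0 0 0 0;0 0 0 0 0 0;0 0 0 0 0 0;0 0 0 0 0 0;0 0 0 0 0 0;0 0 0 0 0 0;0 0 0 0 0 0;0 0 0 0 0 0' 0 15
python3 -m jog '0 0 -.01 0 0 0;0 0 -.03 0 0 0;0 0 -.04 0 0 0;0 0 -.04 0 0 0;0 0 -.03 0 0 0;0 0 0 0 0 0;0 0 0 0 0 0'
python3 -c "
from h import *
to(*loc(*BLUE,-.034,-.039),.2,77.35)"
```

```text
time_s: 33.47
tool_pos: [0.4516, -0.0333, 0.2158]
tcp_rot: [-0.0, 0.779, 0.627, 0.0]
ft_force: [0.1, -1.0, 1.2]
width: 0.0598
gripper_force: 0.0
time_s: 34.13
tool_pos: [0.4524, -0.0347, 0.2171]
tcp_rot: [0.001, 0.78, 0.626, 0.001]
ft_force: [-1.3, 0.3, 6.3]
width: 0.0277
gripper_force: 15.0
time_s: 34.72
tool_pos: [0.4523, -0.0348, 0.3692]
tcp_rot: [0.002, 0.78, 0.626, 0.003]
ft_force: [0.2, -0.3, -1.3]
width: 0.0277
gripper_force: 15.0
t 34.72 pos [ 0.4523 -0.0348  0.3692] head 77.5 d [ 0.2927 -0.0971  0.0018] rv [ 0.0071 -0.001   0.0027] w 0.0277 g 15.0 F [ 0.2 -0.3 -1.3]
```

```bash
python3 -m jog '.0366 -.0121 0 .002 0 0;.0366 -.0121 0 .001 0 0;.0366 -.0121 0 0 0 0;.0366 -.0121 0 0 0 0;.0366 -.0121 0 0 0 0;.0366 -.0121 0 0 0 0;.0366 -.0121 0 0 0 0;.0366 -.0121 0 0 0 0;0 0 0 0 0 0;0 0 0 0 0 0'
python3 -c "
from h import *
to(*loc(*BLUE,-.034,-.039),.0581,77.35)"
```

```text
time_s: 35.55
tool_pos: [0.4193, 0.2736, 0.3646]
tcp_rot: [-0.001, 0.779, 0.628, -0.002]
ft_force: [-0.3, -1.5, -1.1]
width: 0.0276
gripper_force: 15.0
t 35.55 pos [0.4193 0.2736 0.3646] head 77.74 d [-0.0011  0.0025  0.1394] rv [-0.004   0.0016  0.0067] w 0.0276 g 15.0 F [-0.3 -1.5 -1.1]
```

```bash
python3 -m jog '-.0005 .0015 .035 -.002 .001 .005;0 0 .04 0 0 0;0 0 .035 0 0 0;0 0 .02 0 0 0;0 0 0 0 0 0;0 0 0 0 0 0'
python3 -m jog '0 0 .003 0 0 0;0 0 .001 0 0 0;0 0 0 0 0 0;0 0 0 0 0 0'
python3 -c "
from h import *
to(*loc(*BLUE,-.034,-.039),.0581,77.35)"
```

```text
time_s: 36.05
tool_pos: [0.4213, 0.2699, 0.235]
tcp_rot: [-0.001, 0.782, 0.624, -0.001]
ft_force: [0.8, 0.2, -0.0]
width: 0.0277
gripper_force: 15.0
time_s: 36.38
tool_pos: [0.4226, 0.2717, 0.2342]
tcp_rot: [0.0, 0.781, 0.624, 0.002]
ft_force: [-0.8, 0.5, 0.1]
width: 0.0277
gripper_force: 15.0
t 36.38 pos [0.4226 0.2717 0.2342] head 77.22 d [-0.0002 -0.0018  0.0091] rv [ 0.0029 -0.0034 -0.0023] w 0.0277 g 15.0 F [-0.8  0.5  0.1]
```

```bash
python3 -m jog '0 -.001 .004 0 0 0;0 0 .003 0 0 0;0 0 0 0 0 0;0 0 0 0 0 0'
python3 -m jog '0 0 .0015 0 0 0;0 0 0 0 0 0;0 0 0 0 0 0'
python3 -m jog '0 0 .001 0 0 0;0 0 0 0 0 0;0 0 0 0 0 0'
```

```text
time_s: 36.72
tool_pos: [0.4208, 0.2717, 0.2254]
tcp_rot: [-0.0, 0.781, 0.624, 0.001]
ft_force: [0.5, -0.5, -0.8]
width: 0.0279
gripper_force: 15.0
time_s: 36.97
tool_pos: [0.4211, 0.272, 0.225]
tcp_rot: [-0.0, 0.781, 0.624, 0.001]
ft_force: [-3.5, -1.3, 7.8]
width: 0.0278
gripper_force: 15.0
time_s: 37.22
tool_pos: [0.4212, 0.2722, 0.2249]
tcp_rot: [-0.0, 0.781, 0.624, 0.001]
ft_force: [-7.5, -2.0, 14.8]
width: 0.0279
gripper_force: 15.0
```

```bash
python3 -m jog '0 0 -.0025 0 0 0;0 0 0 0 0 0;0 0 0 0 0 0;0 0 0 0 0 0;0 0 0 0 0 0' .05
python3 -m jog '0 0 -.01 0 0 0;0 0 -.035 0 0 0;0 0 -.04 0 0 0;0 0 -.04 0 0 0;0 0 -.04 0 0 0;-.04 0 0 0 0 0;-.04 0 0 0 0 0;-.04 0 0 0 0 0;-.04 0 0 0 0 0;-.04 0 0 0 0 0'
python3 -m jog '-.04 0 0 0 0 0;-.04 0 0 0 0 0;-.04 0 0 0 0 0;-.04 0 0 0 0 0;-.04 0 0 0 0 0;-.04 0 0 0 0 0;0 0 0 0 0 0;0 0 0 0 0 0;0 0 0 0 0 0'
python3 - <<'E'
from h import *
im=bot.get_image('top');i=bot.camera_info('top');cv2.imwrite('pics/end_top.png',im[:,:,::-1])
s=bot.get_image('side');cv2.imwrite('pics/end_side.png',s[:,:,::-1]);si=bot.camera_info('side')
h=cv2.cvtColor(im,cv2.COLOR_RGB2HSV).astype(int);H,S,V=h[...,0],h[...,1],h[...,2]
def blobs(n,m,z,lo=30,hi=400):
    k,lab,st,c=cv2.connectedComponentsWithStats(m.astype(np.uint8))
    for j in range(1,k):
        if lo<st[j,4]<hi and 80<c[j][0]<450 and 140<c[j][1]<300: print(n,st[j].tolist(),plane(i,[c[j]],z).round(4))
blobs('yellow',(H>22)&(H<35)&(S>150),.074);blobs('white/alu',(S<60)&(V>140),.074)
blobs('copper',(H>5)&(H<16)&(S>90)&(V>120),.088);blobs('bluev',(H>100)&(H<130)&(S>150),.066,30,200);blobs('dark',V<40,.074)
for n,T,a,b in(('redbay',RED,-.035,.04),('redslot',RED,.04,0),('blue+',BLUE,-.035,.04),('blue-',BLUE,-.035,-.04),('blueslot',BLUE,.04,0)):
    p=loc(*T,a,b);print(n,np.round(p,4),'side px',proj(si,[*p,.074]).round(0))
for l in('vial_black','vial_white','vial_yellow','plate_copper','plate_aluminium'):
    print(l,[(round(d['conf'],2),[round(v*k) for v,k in zip(d['bbox'],(560,420,560,420))]) for d in bot.boxes_of(l,'side')[:2]])
to(.45,0,.2,77)
E
```

```text
time_s: 37.63
tool_pos: [0.4209, 0.2716, 0.2254]
tcp_rot: [-0.0, 0.781, 0.624, 0.001]
ft_force: [-0.3, -1.1, -1.5]
width: 0.0492
gripper_force: 0.0
time_s: 38.47
tool_pos: [0.3756, 0.0751, 0.3911]
tcp_rot: [0.0, 0.781, 0.624, 0.001]
ft_force: [0.8, -0.5, 0.9]
width: 0.0501
gripper_force: 0.0
time_s: 39.22
tool_pos: [0.3234, -0.1575, 0.3902]
tcp_rot: [-0.0, 0.782, 0.623, 0.001]
ft_force: [0.1, 0.5, 0.4]
width: 0.0502
gripper_force: 0.0
yellow [216, 158, 10, 28, 176] [[0.6616 0.1091]]
yellow [142, 271, 13, 12, 127] [[0.4202 0.2705]]
white/alu [127, 237, 21, 7, 63] [[0.5029 0.2977]]
white/alu [109, 263, 10, 8, 52] [[0.4444 0.3473]]
copper [397, 221, 22, 6, 68] [[ 0.5384 -0.3195]]
bluev [312, 242, 12, 12, 112] [[ 0.4861 -0.1144]]
dark [212, 161, 7, 25, 97] [[0.6559 0.1215]]
dark [222, 163, 9, 25, 122] [[0.6542 0.0961]]
dark [237, 165, 9, 25, 152] [[0.6494 0.0612]]
dark [247, 167, 9, 25, 128] [[0.6456 0.0391]]
dark [261, 169, 9, 25, 138] [[0.6399 0.0044]]
dark [271, 171, 9, 24, 130] [[ 0.6368 -0.0183]]
dark [389, 218, 26, 7, 68] [[ 0.547  -0.3039]]
dark [388, 228, 26, 7, 118] [[ 0.5229 -0.3065]]
dark [133, 233, 24, 10, 110] [[0.5088 0.2812]]
dark [129, 243, 27, 9, 127] [[0.4868 0.2874]]
dark [379, 249, 14, 12, 126] [[ 0.4686 -0.2703]]
redbay [ 0.4676 -0.2711] side px [[365. 160.]]
redslot [ 0.5384 -0.3181] side px [[350. 143.]]
blue+ [0.4372 0.3492] side px [[212. 327.]]
blue- [0.4197 0.2711] side px [[248. 303.]]
blueslot [0.5016 0.2937] side px [[208. 290.]]
vial_black [(0.67, [360, 156, 12, 24])]
vial_white [(0.92, [202, 320, 19, 35]), (0.22, [359, 155, 13, 25])]
vial_yellow [(0.76, [242, 298, 16, 33])]
plate_copper [(0.67, [344, 136, 12, 29])]
plate_aluminium [(0.86, [195, 280, 30, 29]), (0.28, [196, 188, 74, 53])]
t 39.57 pos [ 0.3239 -0.1567  0.3899] head 77.37 d [0.1804 0.0888 0.0233] rv [ 0.0009 -0.002   0.0065] w 0.0498 g 0.0 F [-0.1 -0.2 -0.1]
```

```bash
python3 -c "
from plant import bot
print(bot.close_job())"
```

```text
the job is handed in; nothing more can be done
None
```

Both kits are made up and the job is handed in at about 40 s. The final camera check put both plates centred in their slots and each vial upright in its own bay, with the blue-capped vial and yellow plate left where they were.

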